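Drive the wood plug out of a hole saw with a drift

TASK

The hole saw standing mouth down across the two rails of the knock-out stand has a wood plug stuck in it. Take the steel drift from the tool block by its handle, feel it into the arbor hole in the saw's back and press the plug down and out until it stands on the bench, never leaning on the drift with as much as 3 kg. Then draw the drift out, put it back upright, fully down in its hole in the block, and leave the other tools alone.

Things in the scene. Friction and masses are not known exactly. Their poses are not given: they have to be found in the camera images.
- stand: Knock-out stand, fixed to the bench: two parallel wooden rails, 120 mm long in x, 28 mm high, 60 mm apart, open between them down to the bench and at both ends. Each has a low plywood fence on top, 7 mm high; the fences are 71.5 mm apart. Origin on the bench midway between the rails, x along them, z up. Overall 143 mm in y.
- saw_seat (a point): The point midway between the rails, level with their tops (28 mm above the bench). A dark steel hole saw, 67 mm across and 44 mm high, bridges the rails here between the fences, mouth down, upright, held fast by hidden magnets. The saw itself is not measured: it was slid in by hand and its axis is up to 8 mm off this point along the rails (x) and up to 2 mm across them (y).
- arbor_nominal (a point): 44 mm above saw_seat, level with the saw's flat back (72 mm above the bench): where its arbor hole would be if the saw stood dead centre; the real hole is off by as much as the saw is. It is a round, sharp-edged through hole, 16 mm across, in the middle of the 6 mm thick back; the two small dark dots beside it are too small to enter. Under the back the saw is an open cup.
- plug (a joint): How far down (m) the stuck wood plug, 55 mm across and 26 mm thick, has been pressed: at 0 its top is 8 mm below the saw's back; it starts at 0 to 0.007. The teeth rub on it: a steady push of 6 to 12 N slides it down, and it stays where it is left. At 0.038, its top 46 mm below the saw's back, it is clear of the saw's mouth and stands on the hard bench, where it stops dead.
- drift_grip (a point): Middle of the drift's handle, on its axis, 104 mm above its tip; z up along it. The drift is a straight round tool, 144 mm long, about 165 g: steel shank 15 mm across, 62 mm long (flat end, 0.5 mm bevel), then a 25 mm steel collar 10 mm high, then a pale wooden handle 26 mm across, 72 mm long. It stands upright in the block's end hole, 22 mm of thick shank showing above the block.
- shank: The drift's bare steel shank, 15 mm across and 62 mm long, part of the drift. Origin at the drift's tip, z up along it to the handle. Hold the drift by its handle, not here; at the saw, 30 N in all on the shank (end and sides together) is too hard.
- rack: Tool block of dark wood, fixed to the bench: 60 x 170 x 45 mm. Origin on the bench under its middle, x across it, y along it, z up. At its -y end, 50 mm from the middle, is the drift's hole; a screwdriver (22 mm to +y of the middle, 125 mm high) and an awl (62 mm to +y, 98 mm high) stand in it too and cannot be taken out.
- rack_hole (a point): The middle of the floor of the drift's hole in the tool block, 5 mm above the bench; the hole is 21 mm across, 40 mm deep, its mouth 45 mm above the bench.
- mallet: Bystander: joiner's wooden mallet lying on the bench, head 75 x 120 x 58 mm, handle along its -x to 185 mm from the head's middle. Origin under the head's middle.
- chisel: Bystander: bench chisel lying on the bench, 230 mm long, 26 mm high, handle to -x and blade to +x of its origin.
- small_saw: Bystander: a smaller hole saw standing mouth down on the bench, 38 mm across and 42 mm high. Origin at the bench under its centre.
Not all that is in view belongs to the job. Leave any blue look-alike of the stand alone. Leave any purple look-alike of the part that bears drift_grip alone.

How it is judged:
On the way, in this order (a step that is already met when the one before it is completed fails the run):
1. the drift's tip is through the arbor hole, at least 8 mm below the saw's back (height (world z) of shank below 0.064 m and horizontal distance between shank and stand below 0.014 m).
2. with the drift in the saw, the plug is pressed down out of the mouth to within 2.5 mm of standing on the bench (all of step 1 and value of joint plug above 0.0355 m).
At the end, for the whole second after the job is handed in: the plug is out of the saw and down on the bench (to within 2.5 mm), and the drift stands at rest and upright (within 0.25 rad) in its hole in the block with its tip within 8 mm of the hole's floor (value of joint plug above 0.0355 m and distance between shank and rack_hole below 0.008 m and angle between shank's own z axis and vertical below 0.25 rad and linear speed of shank below 0.02 m/s); the robot touches nothing.
It fails at once if the drift's shank is pressed on the saw or the plug (or squeezed there) with over 30 N (contact force between shank and anything else above 30 N and horizontal distance between shank and stand below 0.07 m).
It fails at once if the mallet is moved over 20 mm (distance of mallet from where it was at the start of the episode above 0.02 m).
It fails at once if the chisel is moved over 20 mm (distance of chisel from where it was at the start of the episode above 0.02 m).
It fails at once if the smaller hole saw is moved over 20 mm (distance of small_saw from where it was at the start of the episode above 0.02 m).
It also fails if it takes over 72 s, if anything falls off the work surface, if the arm or the gripper's body presses on something with over 40 N, if the wrist force passes 120 N, or if a joint passes its speed limit or range.

ROBOT

A 6-joint arm with a two-finger parallel gripper is mounted at the origin on the work surface. World frame = base frame: x ahead of the robot, y to its left, z up, the work surface at z = 0. Lengths are in m, angles in rad, forces in N, time in s.
With the tool pointing down it reaches from about 0.3 to 0.875 m from the base axis. Payload 6.4 kg.
Tool frame: the origin (TCP) lies between the finger pads; the fingertips stand ctrl.tip_reach ahead of it and the grasp point (between the pads) lies 11 mm behind it (ctrl.tip_reach is the distance from the TCP to the fingertips, in m); z points along the fingers, x is the direction in which the jaws open and shut, and the axes are right-handed (so a half turn about z gives the same grasp; the last joint's range is limited). The gripper opens to 85 mm and grips with 20 to 120 N. Pads are 22 mm wide; open, the fingers measure 114 mm over their backs; the gripper's body (76 mm by 85 mm) begins 54 mm behind the grasp point. The pads swing forward as they close: fully open they stand 13 mm farther back than shut.
Start: joints at [1.126, 0.181, 1.607, -0, 1.354, -0.206], TCP at [0.136, 0.559, 0.239] pointing down, gripper open.
Joint ranges: [-2.99, 2.99], [-0.89, 2.07], [0.3, 2.58], [-1.14, 4.28], [0, 2.63], [-3.12, 3.12]. Speed limits (rad/s): [2.57, 2.57, 3.01, 3.14, 3.14, 3.14].

INTERFACE

Orientations are given as a unit quaternion [w, x, y, z].
In Python, from bench import telemetry, viewer, ticket, nets, ctrl gives the robot as it stands.
- The arm moves only by the tool step_arm, never from a script. Its argument "plan" is a list of rows, each a list of 2 entries, a list of its own where there are three numbers: the shift along the tool's x, y, z in m, then the turn, a rotation vector about the tool's x, y, z in degrees. A call has 1 to 5 rows; each row is the pose to reach, as a shift and turn from the pose commanded when the call began, along the tool's axes at that moment; what a row does not reach only later rows make up. A row lasts 1/10 s, in which the tool goes at most 50 mm and 8.59 degrees, less where a joint would pass 70% of its speed; a pose out of reach is approached as far as the arm can. A call with a gripper value outside its range is refused whole. "fingers" is the opening in per cent of the stroke, from 0 (shut) to 100 (fully open), set as the call begins (left out, the last holds). The fingers move at their own pace and stop on an object; the grip force is fixed at half the most. Time passes only in rows, so rows that repeat a pose let the fingers close. It gives the time, the measured TCP pose, the force and the opening at its end, in the units of the state.
- telemetry.get_obs(): the state, without advancing time (a new reading comes with each control period).
- viewer.camera(name): name is "side" or "top" or "wrist"; returns the picture (480x640x3 uint8, red, green, blue); there is no depth.
- viewer.get_calibration(name): a dict with "K" (3x3 intrinsics, pixels), "dist" ([k1, k2, p1, p2, k3] as OpenCV has them; the pictures are not rectified), "origin" and "orientation" of the camera in the world. Camera axes: x right, y up, looking along -z (the intrinsics and any distortion apply to the point x, -y, -z); pixel columns grow to the right and rows downward; lengths in m; the calibration is good to about 2 mm. A picture is of the moment at which its call begins: read the wrist's pose just before it. get_calibration takes no time and is no camera call; for the wrist camera it gives the pose at the moment of the call.
- ticket.hand_in(): hands the job in, once; it reports no verdict.
Trained networks look in the newest picture that a camera, given by its name, has taken for a name from the list of things; names that differ only in an ending like _2 or _b are one class to them, and where a whole thing is asked for, a point or a joint stands for the part that bears it (a point fixed in the world has none). Each returns a list of dicts, best first, with "score" (0 to 1); they miss things now and then, are a little off and sometimes report something else, mostly with a low value. They report only what shows in the picture. A call takes as long as a camera call. They do not tell look-alikes from the thing itself.
- nets.boxes_of(thing, camera): "extent" ([left, top, right, bottom] in pixels, round what is visible of it).
The state is a dict: "time_s": time; "q": joint angles; "dq": joint speeds; "joint_efforts": joint torques, N m; "eef_pos": TCP position; "eef_rot": TCP orientation; "wrist_force": force on the tool from outside, world axes, zero at the start; "torque": the same for the moment, N m; "opening": opening from 0.0 (shut) to 1.0 (fully open).
Only numpy, scipy, OpenCV 4.12 (cv2) and the standard library are available. Lean on these libraries where they do the work, as an engineer would, in place of code of your own. Each camera call takes 0.05 s, during which the arm holds its last target.

## Working session

There is one attempt and no reset: what is moved stays moved. The work goes in short steps, Python scripts to look and compute and a tool call to move; the robot and the scene stay as the last step left them, time stands still between calls to the robot, and variables do not carry over. Pictures are saved under pics/ and viewed, and the job is handed in when it is done.

Besides the shell and the picture viewer there is one more tool, called after "Request:" by a JSON object that holds its "method" and its "body", one argument or row to a line. step_arm: Moves the arm, as the interface text tells. Its arguments: {"type":"object","properties":{"plan":{"type":"array"},"fingers":{"type":"number"}},"required":["plan"]}

```bash
ls; mkdir -p pics
python3 - <<'E'
from bench import telemetry, viewer, ticket, nets, ctrl
import cv2
o=telemetry.get_obs()
print(o, ctrl.tip_reach)
for n in ("side","top","wrist"):
    im=viewer.camera(n); cv2.imwrite(f"pics/{n}0.png",im[:,:,::-1])
    c=viewer.get_calibration(n); print(n,c)
    for t in ["stand","drift_grip","rack","shank","plug","small_saw","saw_seat"]:
        try:
            print(t,[( [round(v) for v in d["extent"]],round(d["score"],2)) for d in nets.boxes_of(t,n)][:4])
        except Exception as e: print(t,e)
E
```

```text
pics
{'time_s': 0.0, 'q': array([ 1.12575806e+00,  1.81523647e-01,  1.60800901e+00, -1.66565777e-05,
        1.35379784e+00, -2.06319128e-01]), 'dq': array([-0.00073677,  0.00011086, -0.00144056,  0.00045667,  0.00089998,
       -0.00040637]), 'joint_efforts': array([ 9.51847178e-04, -4.44880128e+01, -3.51338375e+01, -2.77016596e-05,
        9.24492051e-03, -1.06538727e-05]), 'eef_pos': array([0.1357254 , 0.55819774, 0.23839344]), 'eef_rot': array([ 3.92824082e-04,  7.86274078e-01,  6.17877268e-01, -7.75098134e-04]), 'wrist_force': array([ 0.74830211, -0.15157755, -0.55644256]), 'torque': array([-0.01573657,  0.02285789, -0.00226388]), 'opening': 1.0029825012292153} 0.008
side {'K': array([[464.66561852,   0.        , 313.31478296],
       [  0.        , 464.66561852, 235.40842389],
       [  0.        ,   0.        ,   1.        ]]), 'dist': array([-0.02046666,  0.        ,  0.        ,  0.        ,  0.        ]), 'origin': array([ 0.32828589, -0.73798168,  0.7522528 ]), 'orientation': array([ 0.89189876,  0.41761432, -0.06399441, -0.16130592])}
stand [([251, 199, 300, 242], 0.96), 
[... 867 characters left out ...]
]
rack [([342, 211, 427, 244], 0.55)]
shank []
plug []
small_saw [([320, 292, 336, 306], 0.54)]
saw_seat [([137, 296, 208, 358], 0.8), ([195, 220, 263, 278], 0.63), ([346, 210, 427, 246], 0.47), ([230, 117, 328, 175], 0.33)]
wrist {'K': array([[350.22350074,   0.        , 318.80166679],
       [  0.        , 350.22350074, 243.74043131],
       [  0.        ,   0.        ,   1.        ]]), 'dist': array([-0.0441474,  0.       ,  0.       ,  0.       ,  0.       ]), 'origin': array([0.06604844, 0.57530403, 0.37427539]), 'orientation': array([ 0.77830122, -0.1120076 , -0.08793251,  0.61153036])}
stand []
drift_grip []
rack []
shank []
plug []
small_saw []
saw_seat [([200, 370, 244, 428], 0.79)]
```

View pics/side0.png

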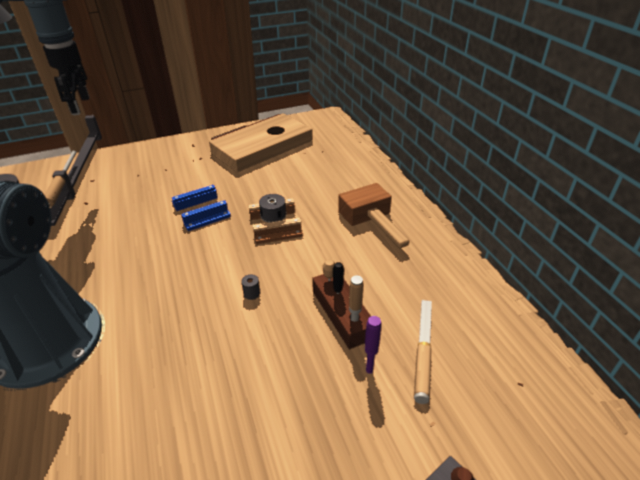

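View pics/top0.png

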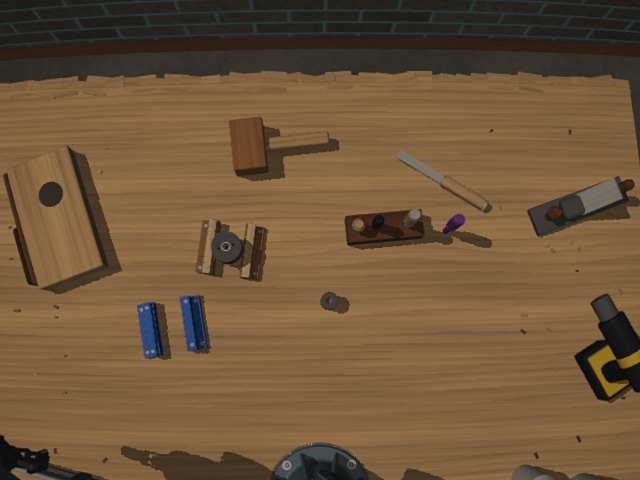

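View pics/wrist0.png

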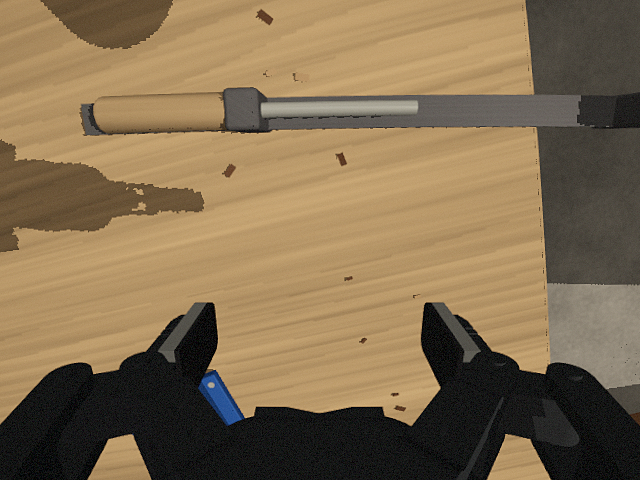

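Run:
```python
import cv2
a=cv2.imread("pics/side0.png"); 
cv2.imwrite("pics/crop_side.png",cv2.resize(a[180:390,170:400],None,fx=2.8,fy=2.8,interpolation=cv2.INTER_CUBIC))
a=cv2.imread("pics/top0.png"); 
cv2.imwrite("pics/crop_top.png",cv2.resize(a[190:370,130:480],None,fx=2.28,fy=2.28,interpolation=cv2.INTER_CUBIC))
```

```text
(no output)
```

View pics/crop_side.png

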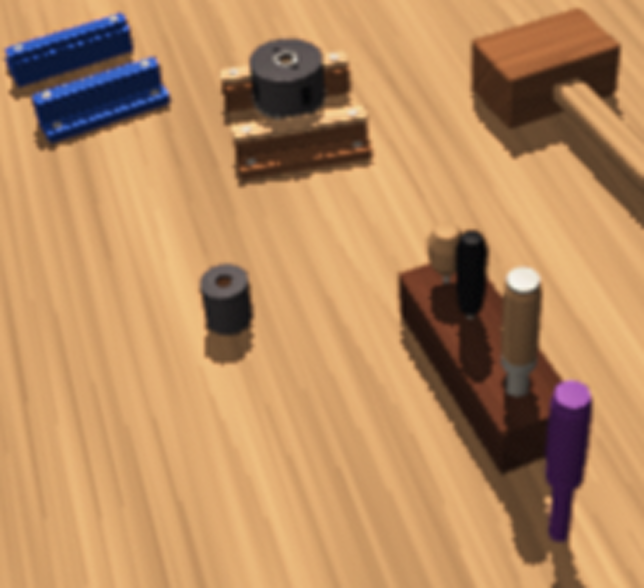

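View pics/crop_top.png

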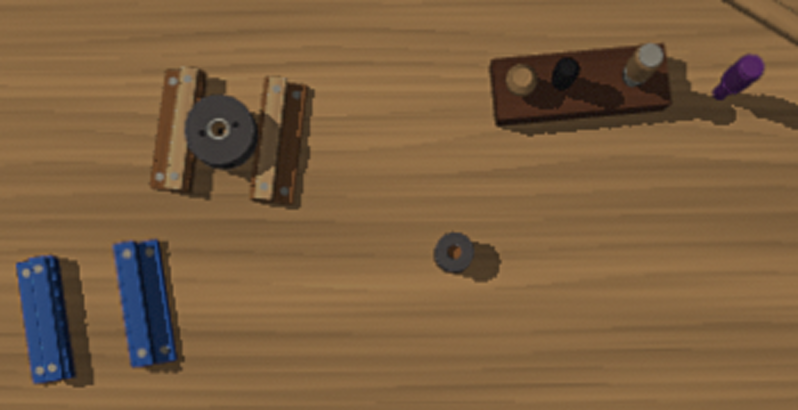

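The list below says what could be taken for the drift:
- Pale handle with a steel shank, standing in the dark block's end hole: side (356,298), top (413,217).
- Purple look-alike outside the block: side (372,345), top (455,223).
- Screwdriver and awl in the block: side (338,277) and (328,270).
- Pale handle lying on a grey bar, in the wrist picture only.

I choose the one in the block's end hole. The crops confirm a pale handle with grey steel below it. The right stand is the wooden one carrying the saw, at side (275,220) and top (226,247). The blue one is the decoy.

```bash
cat > h.py <<'E'
import numpy as np, cv2
from scipy.spatial.transform import Rotation as R
from bench import telemetry, viewer, ticket, nets, ctrl
def rot(q): return R.from_quat([q[1],q[2],q[3],q[0]])
def ray(c,uv):
    p=cv2.undistortPoints(np.array([[uv]],float),c["K"],c["dist"])[0,0]
    d=rot(c["orientation"]).apply([p[0],-p[1],-1.0]); return np.array(c["origin"]),d/np.linalg.norm(d)
def onz(c,uv,z):
    o,d=ray(c,uv); return o+d*(z-o[2])/d[2]
def proj(c,P):
    P=np.atleast_2d(P); q=rot(c["orientation"]).inv().apply(P-c["origin"]); q=q*[1,-1,-1]
    return cv2.projectPoints(q,np.zeros(3),np.zeros(3),c["K"],c["dist"])[0][:,0]
def tri(rs):
    A=0;b=0
    for o,d in rs:
        M=np.eye(3)-np.outer(d,d); A=A+M; b=b+M@o
    return np.linalg.solve(A,b)
E
python3 - <<'E'
from h import *
np.set_printoptions(precision=4,suppress=True)
cs,ct=viewer.get_calibration("side"),viewer.get_calibration("top")
S=lambda x,y:(170+x/2.8-.3,180+y/2.8-.3); T=lambda x,y:(130+x/2.28-.3,190+y/2.28-.3)
print("drift top",onz(cs,S(523,279),.149),onz(ct,T(651,52),.149),tri([ray(cs,S(523,279)),ray(ct,T(651,52))]))
print("saw hole",onz(cs,S(285,58),.072),onz(ct,T(219,128),.072),tri([ray(cs,S(285,58)),ray(ct,T(219,128))]))
for n,p in dict(a=(491,60),b=(664,44),c=(669,105),d=(497,124)).items(): print("rack",n,onz(ct,T(*p),.045))
print("awl top",onz(ct,T(520,76),.098)); print("sd",onz(ct,T(568,66),.125)); 
print("purple top",tri([ray(cs,S(572,393)),ray(ct,T(749,67))]))
for n,p in dict(a=(188,70),b=(174,190),c=(278,78),d=(263,201)).items(): print("fence screws",n,onz(ct,T(*p),.035))
E
```

```text
drift top [ 0.5924 -0.2032  0.149 ] [ 0.5975 -0.2013  0.149 ] [ 0.5957 -0.2012  0.1467]
saw hole [0.5404 0.1949 0.072 ] [0.5441 0.1963 0.072 ] [0.5425 0.1966 0.0708]
rack a [ 0.6124 -0.0633  0.045 ]
rack b [ 0.6269 -0.233   0.045 ]
rack c [ 0.5664 -0.2354  0.045 ]
rack d [ 0.5495 -0.0678  0.045 ]
awl top [ 0.5862 -0.0867  0.098 ]
sd [ 0.59   -0.1286  0.125 ]
purple top [ 0.5849 -0.2928  0.1394]
fence screws a [0.6075 0.2323 0.035 ]
fence screws b [0.4897 0.2443 0.035 ]
fence screws c [0.5986 0.144  0.035 ]
fence screws d [0.4784 0.1579 0.035 ]
```

```bash
cat >> h.py <<'E'
def plan(P,yaw):
    "shift in tool axes and turn (deg) from now to TCP at P, pointing down, tool x at yaw (deg)"
    o=telemetry.get_obs(); Rm=rot(o["eef_rot"])
    t=np.radians(yaw)/2; Rt=R.from_quat([np.cos(t),np.sin(t),0,0])
    d=Rm.inv().apply(np.array(P)-o["eef_pos"]); w=np.degrees((Rm.inv()*Rt).as_rotvec())
    print("shift mm",np.round(d*1000,2),"turn",np.round(w,3),"dist",np.round(np.linalg.norm(d)*1000,1))
E
python3 - <<'E'
from h import *
np.set_printoptions(precision=4,suppress=True)
o=telemetry.get_obs(); c=viewer.get_calibration("wrist"); Rm=rot(o["eef_rot"])
print("tool x,y,z",Rm.as_matrix()); 
print("cam in tool",Rm.inv().apply(c["origin"]-o["eef_pos"]), "axis",Rm.inv().apply(rot(c["orientation"]).apply([0,0,-1])))
print("tip px",proj(c,o["eef_pos"]+Rm.apply([0,0,.093])))
plan((0.5,0.22,.22),-0); plan((.5947,-.2012,.22),5.3)
E
```

```text
tool x,y,z [[ 0.2365  0.9716  0.    ]
 [ 0.9716 -0.2365 -0.    ]
 [ 0.      0.     -1.    ]]
cam in tool [-0.0004 -0.0719 -0.135 ] axis [-0.0002  0.2819  0.9595]
tip px [[319.4639 250.6453]]
shift mm [-242.99  433.79   19.29] turn [ 0.001 -0.001 76.318] dist 497.6
shift mm [-629.84  625.43   19.29] turn [ 0.001 -0.001 71.018] dist 887.8
```

Run:
```python
from h import *
plan((.5435,.196,.19),32)
```

```text
shift mm [-256.02  481.73   49.29] turn [ 1.0000e-03 -1.0000e-03  4.4318e+01] dist 547.8
```

Request:
{"method": "step_arm", "body": {
  "plan": [
    [[-0.022, 0.042, 0.004], [0, 0, 4]],
    [[-0.045, 0.084, 0.008], [0, 0, 8]],
    [[-0.067, 0.126, 0.013], [0, 0, 12]],
    [[-0.09, 0.168, 0.017], [0, 0, 16]],
    [[-0.112, 0.21, 0.021], [0, 0, 20]]
  ]
}}

```text
time_s: 1.7
eef_pos: [0.3146, 0.3989, 0.2184]
eef_rot: [-0.0, 0.882, 0.471, 0.0]
wrist_force: [1.0, 0.8, -0.7]
opening: 1.004
```

Run:
```python
from h import *
plan((.5435,.196,.19),32)
```

```text
shift mm [-41.13 303.07  28.39] turn [ 5.0000e-03 -3.4000e-02  2.4179e+01] dist 307.2
```

Request:
{"method": "step_arm", "body": {
  "plan": [
    [[-0.006, 0.045, 0.004], [0, 0, 4]],
    [[-0.012, 0.09, 0.008], [0, 0, 8]],
    [[-0.018, 0.135, 0.012], [0, 0, 12]],
    [[-0.024, 0.18, 0.016], [0, 0, 16]],
    [[-0.031, 0.225, 0.021], [0, 0, 18]]
  ]
}}

```text
time_s: 2.2
eef_pos: [0.485, 0.2482, 0.1975]
eef_rot: [-0.0, 0.945, 0.327, 0.0]
wrist_force: [0.5, 0.7, 0.9]
opening: 1.0
```

Run:
```python
from h import *
plan((.5435,.196,.19),32)
```

```text
shift mm [13.66 77.2   7.53] turn [ 0.011 -0.053  6.171] dist 78.8
```

Request:
{"method": "step_arm", "body": {
  "plan": [
    [[0.007, 0.038, 0.004], [0, 0, 3]],
    [[0.014, 0.077, 0.008], [0, 0, 6]],
    [[0.014, 0.077, 0.008], [0, 0, 6]]
  ]
}}

```text
time_s: 2.5
eef_pos: [0.5454, 0.1943, 0.1888]
eef_rot: [0.001, 0.961, 0.275, 0.0]
wrist_force: [-0.4, 0.2, -0.0]
opening: 1.001
```

Run:
```python
from h import *
c=viewer.get_calibration("wrist"); o=telemetry.get_obs(); im=viewer.camera("wrist"); cv2.imwrite("pics/w1.png",im[:,:,::-1])
import pickle; pickle.dump((c,o),open("w1.pkl","wb")); print(o["eef_pos"],proj(c,(.5435,.196,.072)))
```

```text
[0.5453765  0.19432239 0.18882417] [[318.45558181 237.20214067]]
```

View pics/w1.png

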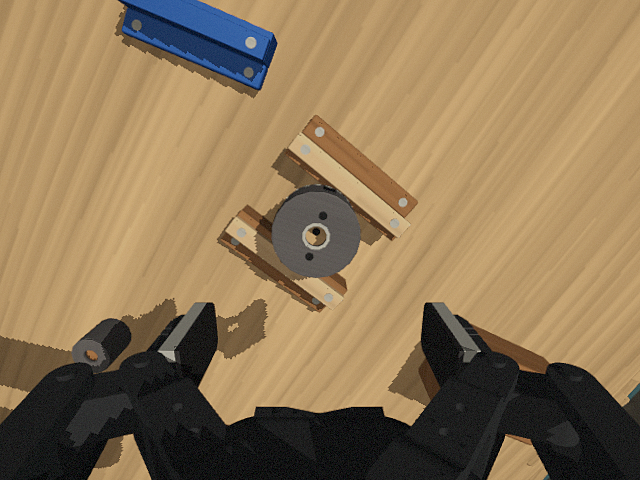

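The hole is at about (316,236) in the middle of the saw's back at (317,233). The wooden fences lie on either side and the blue stand is at the top left. I'll fit the circles next.

Run:
```python
from h import *
import pickle
np.set_printoptions(precision=4,suppress=True)
c,o=pickle.load(open("w1.pkl","rb"))
a=cv2.imread("pics/w1.png")
g=a[180:290,260:375]; cv2.imwrite("pics/w1c.png",cv2.resize(g,None,fx=5,fy=5,interpolation=cv2.INTER_CUBIC))
hsv=cv2.cvtColor(a,cv2.COLOR_BGR2GRAY)
# bright ring
m=np.zeros_like(hsv); m[222:252,300:334]=(hsv[222:252,300:334]>150); 
ys,xs=np.nonzero(m); print(len(xs),xs.min(),xs.max(),ys.min(),ys.max())
h=cv2.convexHull(np.c_[xs,ys].astype(np.float32)); e=cv2.fitEllipse(h); print(e, onz(c,e[0],.072))
print("tri side",onz(c,(316,234),.072))
```

```text
287 303 329 223 248
((315.6826477050781, 235.75155639648438), (25.966447830200195, 27.056884765625), 81.64835357666016) [0.5412 0.1959 0.072 ]
tri side [0.5406 0.1971 0.072 ]
```

View pics/w1c.png

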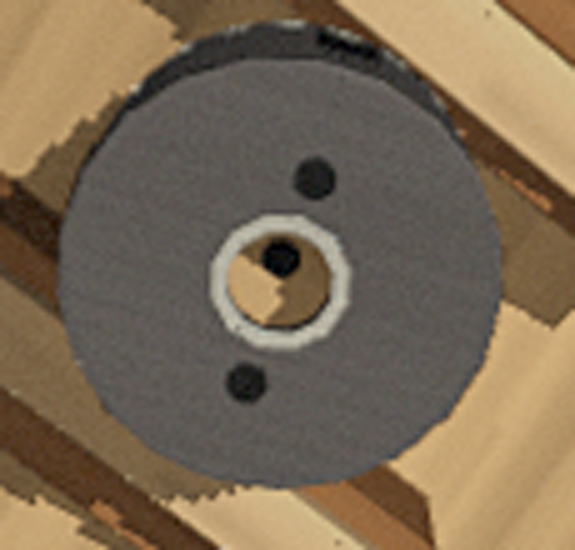

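Run:
```python
from h import *
plan((.595,-.2010,.2),5.3)
```

```text
shift mm [-167.51  363.57  -11.16] turn [ 0.     0.031 26.812] dist 400.5
```

Request:
{"method": "step_arm", "body": {
  "plan": [
    [[-0.019, 0.04, -0.0012], [0, 0, 3]],
    [[-0.037, 0.081, -0.0025], [0, 0, 6]],
    [[-0.056, 0.121, -0.0037], [0, 0, 9]],
    [[-0.074, 0.162, -0.005], [0, 0, 12]],
    [[-0.093, 0.202, -0.006], [0, 0, 15]]
  ]
}}

```text
time_s: 3.05
eef_pos: [0.5714, -0.0229, 0.1957]
eef_rot: [-0.0, 0.989, 0.151, 0.0]
wrist_force: [0.7, 0.3, 0.2]
opening: 1.001
```

Run:
```python
from h import *
plan((.595,-.2010,.2),5.3)
```

```text
shift mm [-30.45 177.07  -4.32] turn [-9.0000e-03 -2.6000e-02  1.2012e+01] dist 179.7
```

Request:
{"method": "step_arm", "body": {
  "plan": [
    [[-0.0075, 0.044, -0.001], [0, 0, 3]],
    [[-0.015, 0.0885, -0.002], [0, 0, 6]],
    [[-0.0225, 0.133, -0.003], [0, 0, 9]],
    [[-0.0305, 0.177, -0.0043], [0, 0, 12]],
    [[-0.0305, 0.177, -0.0043], [0, 0, 12]]
  ]
}}

```text
time_s: 3.55
eef_pos: [0.5955, -0.205, 0.2001]
eef_rot: [0.001, 0.999, 0.044, 0.001]
wrist_force: [-0.1, 0.8, 0.4]
opening: 0.998
```

Run:
```python
from h import *
import pickle
np.set_printoptions(precision=4,suppress=True)
c=viewer.get_calibration("wrist"); o=telemetry.get_obs(); im=viewer.camera("wrist"); cv2.imwrite("pics/w2.png",im[:,:,::-1])
pickle.dump((c,o),open("w2.pkl","wb")); print(o["eef_pos"],o["eef_rot"],proj(c,[(.595,-.201,.149),(.595,-.201,.077),(.595,-.201,.045)]))
```

```text
[ 0.5955 -0.205   0.2001] [0.0011 0.999  0.044  0.0006] [[318.8843 265.1833]
 [318.9195 232.6493]
 [318.9299 223.0406]]
```

View pics/w2.png

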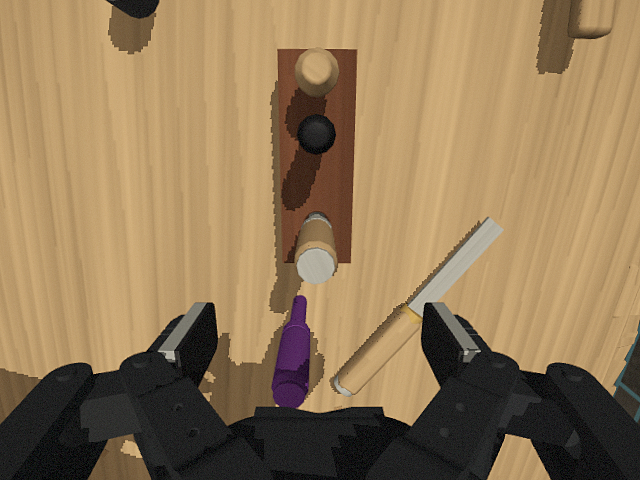

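The pale handle's top is at (316,266) and the shank emerges at (317,217) in the block's end hole. The purple look-alike lies apart at (291,360). I'm correcting x by about 1.5 mm.

Run:
```python
from h import *
import pickle
c,o=pickle.load(open("w2.pkl","rb"))
print(onz(c,(316,266),.149),onz(c,(317,215),.052))
plan((.594,-.2014,.098),5.3)
```

```text
[ 0.59342108 -0.20163161  0.149     ] [ 0.59267897 -0.19274496  0.052     ]
shift mm [ -1.14  -0.87 101.69] turn [ 0.007 -0.014 -0.119] dist 101.7
```

Request:
{"method": "step_arm", "body": {
  "plan": [
    [[-0.001, -0.0005, 0.03], [0, 0, 0]],
    [[-0.001, -0.001, 0.06], [0, 0, 0]],
    [[-0.001, -0.001, 0.085], [0, 0, 0]],
    [[-0.001, -0.001, 0.1015], [0, 0, 0]],
    [[-0.001, -0.001, 0.1015], [0, 0, 0]]
  ]
}}

```text
time_s: 4.1
eef_pos: [0.5925, -0.1971, 0.0954]
eef_rot: [-0.002, 0.999, 0.047, -0.002]
wrist_force: [0.3, 0.4, 0.5]
opening: 0.997
```

Run:
```python
from h import *
import pickle
np.set_printoptions(precision=4,suppress=True)
c=viewer.get_calibration("wrist"); o=telemetry.get_obs(); im=viewer.camera("wrist"); cv2.imwrite("pics/w3.png",im[:,:,::-1])
print(o["eef_pos"],o["eef_rot"],o["wrist_force"])
```

```text
[ 0.5925 -0.1971  0.0954] [-0.0015  0.9989  0.0474 -0.0022] [0.3163 0.3803 0.4697]
```

View pics/w3.png

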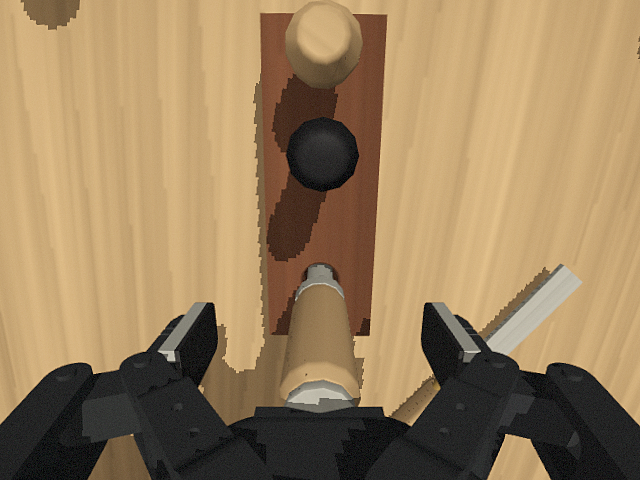

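The handle stands between the open fingers, its axis at column 320 and the collar at (320,288). I'll let the arm settle before closing.

Request:
{"method": "step_arm", "body": {
  "plan": [
    [[0, 0, 0], [0, 0, 0]],
    [[0, 0, 0], [0, 0, 0]],
    [[0, 0, 0], [0, 0, 0]]
  ]
}}

```text
time_s: 4.45
eef_pos: [0.595, -0.2001, 0.0996]
eef_rot: [0.001, 0.999, 0.046, 0.001]
wrist_force: [-0.7, 0.3, -0.6]
opening: 0.997
```

Run:
```python
from h import *
np.set_printoptions(precision=4,suppress=True)
plan((.594,-.2014,.098),5.3)
o=telemetry.get_obs();print(o["eef_pos"],o["eef_rot"],o["dq"])
```

```text
shift mm [-1.16  1.24  1.58] turn [ 0.078 -0.116  0.023] dist 2.3
[ 0.595  -0.2001  0.0996] [0.0006 0.9989 0.0464 0.001 ] [-0.0013  0.0049  0.0062  0.0003 -0.0034  0.0005]
```

Request:
{"method": "step_arm", "body": {
  "plan": [
    [[-0.0005, 0.0006, 0.0008], [0, 0, 0]],
    [[-0.001, 0.0012, 0.0015], [0, 0, 0]],
    [[-0.001, 0.0012, 0.0015], [0, 0, 0]],
    [[-0.001, 0.0012, 0.0015], [0, 0, 0]]
  ]
}}

```text
time_s: 4.85
eef_pos: [0.5932, -0.2011, 0.0965]
eef_rot: [-0.0, 0.999, 0.046, -0.0]
wrist_force: [-0.7, 0.0, -0.3]
opening: 0.998
```

Request:
{"method": "step_arm", "body": {
  "plan": [
    [[0, 0, 0], [0, 0, 0]],
    [[0, 0, 0], [0, 0, 0]],
    [[0, 0, 0], [0, 0, 0]],
    [[0, 0, 0], [0, 0, 0]],
    [[0, 0, 0], [0, 0, 0]]
  ],
  "fingers": 0
}}

```text
time_s: 5.35
eef_pos: [0.5934, -0.201, 0.0968]
eef_rot: [0.0, 0.999, 0.046, 0.0]
wrist_force: [-0.5, -0.6, 0.7]
opening: 0.288
```

Request:
{"method": "step_arm", "body": {
  "plan": [
    [[0, 0, 0], [0, 0, 0]],
    [[0, 0, 0], [0, 0, 0]],
    [[0, 0, 0], [0, 0, 0]],
    [[0, 0, 0], [0, 0, 0]],
    [[0, 0, 0], [0, 0, 0]]
  ]
}}

```text
time_s: 5.85
eef_pos: [0.5934, -0.201, 0.0968]
eef_rot: [0.0, 0.999, 0.046, 0.0]
wrist_force: [-0.4, -0.0, 2.3]
opening: 0.289
```

Run:
```python
from h import *
np.set_printoptions(precision=4,suppress=True)
c=viewer.get_calibration("wrist"); o=telemetry.get_obs(); im=viewer.camera("wrist"); cv2.imwrite("pics/w4.png",im[:,:,::-1])
print(o)
```

```text
{'time_s': 5.85, 'q': array([-0.5158,  0.4467,  1.5745, -0.    ,  1.1201, -0.6086]), 'dq': array([-0.0009,  0.0017, -0.0011,  0.    ,  0.0002,  0.0007]), 'joint_efforts': array([  0.0591, -51.9041, -30.0542,   0.0467,  -0.0708,   0.0001]), 'eef_pos': array([ 0.5934, -0.201 ,  0.0968]), 'eef_rot': array([0.0001, 0.9989, 0.0464, 0.0001]), 'wrist_force': array([-0.3856, -0.0186,  2.2552]), 'torque': array([-0.0348,  0.0013, -0.0089]), 'opening': 0.28927456005077534}
```

View pics/w4.png

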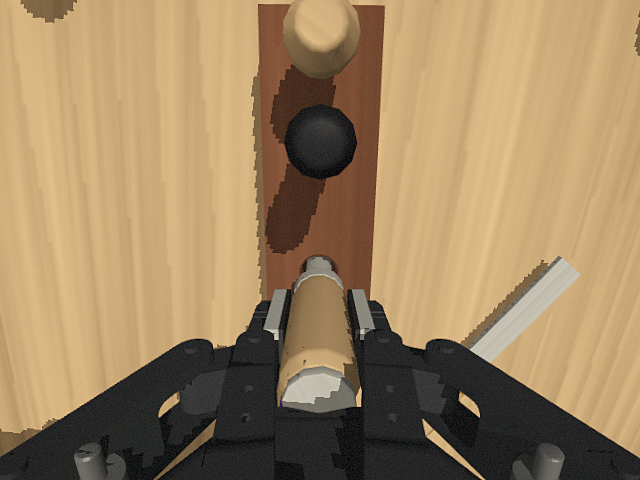

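The fingers have closed on the handle, with the opening at 0.289, about 25 mm. I'll lift 155 mm so the tip clears the screwdriver.

Request:
{"method": "step_arm", "body": {
  "plan": [
    [[0, 0, -0.015], [0, 0, 0]],
    [[0, 0, -0.045], [0, 0, 0]],
    [[0, 0, -0.085], [0, 0, 0]],
    [[0, 0, -0.125], [0, 0, 0]],
    [[0, 0, -0.155], [0, 0, 0]]
  ]
}}

```text
time_s: 6.4
eef_pos: [0.5937, -0.2011, 0.2551]
eef_rot: [0.001, 0.999, 0.046, 0.001]
wrist_force: [-0.3, -0.5, -2.0]
opening: 0.288
```

Run:
```python
from h import *
np.set_printoptions(precision=4,suppress=True)
c=viewer.get_calibration("wrist"); o=telemetry.get_obs(); im=viewer.camera("wrist"); cv2.imwrite("pics/w5.png",im[:,:,::-1])
print(o["eef_pos"],o["eef_rot"],o["wrist_force"],o["opening"]); plan((.541,.196,.217),32)
import pickle; pickle.dump((c,o),open("w5.pkl","wb"))
```

```text
[ 0.5937 -0.2011  0.2551] [0.0006 0.9989 0.0464 0.0011] [-0.2656 -0.5013 -1.9932] 0.28818004808774816
shift mm [ -17.84 -401.74   41.26] turn [  0.447  -0.405 -26.665] dist 404.2
```

View pics/w5.png

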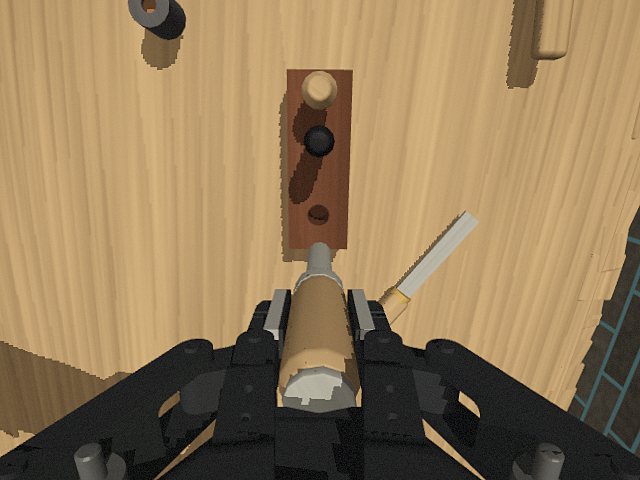

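The drift came out straight, with its tip at (319,246). The empty hole shows at (318,215). Next I carry it to the saw.

Request:
{"method": "step_arm", "body": {
  "plan": [
    [[-0.001, -0.02, 0], [0, 0, -2]],
    [[-0.003, -0.06, 0], [0, 0, -5]],
    [[-0.005, -0.105, 0], [0, 0, -8]],
    [[-0.007, -0.15, 0], [0, 0, -11]],
    [[-0.009, -0.195, 0], [0, 0, -14]]
  ]
}}

```text
time_s: 6.95
eef_pos: [0.5645, -0.0051, 0.2503]
eef_rot: [-0.001, 0.986, 0.169, -0.001]
wrist_force: [1.6, 0.1, -1.5]
opening: 0.287
```

Run:
```python
from h import *
plan((.541,.196,.192),32)
```

```text
shift mm [  45.05 -197.33   58.53] turn [ -0.117   0.11  -12.52 ] dist 210.7
```

Request:
{"method": "step_arm", "body": {
  "plan": [
    [[0.01, -0.044, 0.01], [0, 0, -3]],
    [[0.021, -0.09, 0.025], [0, 0, -6]],
    [[0.032, -0.135, 0.04], [0, 0, -9]],
    [[0.04, -0.172, 0.05], [0, 0, -11]],
    [[0.0435, -0.189, 0.055], [0, 0, -12.5]]
  ]
}}

```text
time_s: 7.45
eef_pos: [0.5414, 0.1889, 0.194]
eef_rot: [-0.001, 0.961, 0.277, -0.002]
wrist_force: [0.1, -1.3, -1.0]
opening: 0.287
```

Request:
{"method": "step_arm", "body": {
  "plan": [
    [[0, 0, 0], [0, 0, 0]],
    [[0, 0, 0], [0, 0, 0]],
    [[0, 0, 0], [0, 0, 0]],
    [[0, 0, 0], [0, 0, 0]]
  ]
}}

```text
time_s: 7.85
eef_pos: [0.5451, 0.1841, 0.1968]
eef_rot: [0.0, 0.962, 0.273, 0.0]
wrist_force: [0.4, 0.2, -1.5]
opening: 0.286
```

Run:
```python
from h import *
np.set_printoptions(precision=4,suppress=True)
plan((.541,.196,.192),32)
c=viewer.get_calibration("wrist"); o=telemetry.get_obs(); im=viewer.camera("wrist"); cv2.imwrite("pics/w6.png",im[:,:,::-1])
print(o["eef_pos"],o["eef_rot"],o["wrist_force"],o["dq"])
cv2.imwrite("pics/w6c.png",cv2.resize(im[190:310,250:390,::-1],None,fx=5,fy=5,interpolation=cv2.INTER_CUBIC))
import pickle; pickle.dump((c,o),open("w6.pkl","wb"))
```

```text
shift mm [  2.77 -12.25   4.84] turn [ 0.016 -0.013 -0.269] dist 13.5
[0.5451 0.1841 0.1968] [0.0001 0.9619 0.2734 0.0001] [ 0.4022  0.2208 -1.4735] [-0.0021  0.0007 -0.0024  0.0019  0.0003 -0.0006]
```

View pics/w6c.png

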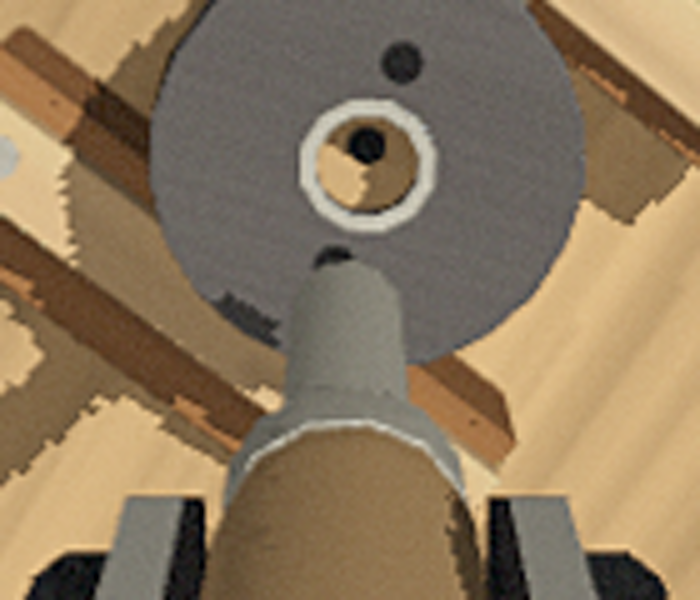

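The tip is at about crop (345,262) and the hole at crop (368,165), which is pixels (318.6,242) and (323,222.5). I'll fit both outlines and work out the relative offset.

```bash
cat >> h.py <<'E'
def circ(c,C,r,u,v,n=72):
    t=np.linspace(0,2*np.pi,n,endpoint=False)
    return proj(c,C+r*np.outer(np.cos(t),u)+r*np.outer(np.sin(t),v))
def overlay(im,c,o,off,tipL,hole,name,win=(190,310,250,390),f=5,hz=.072):
    "draw shank model (offset off in tool xy) and hole circles"
    Rm=rot(o["eef_rot"]); X,Y,Z=Rm.as_matrix().T
    g=cv2.resize(im[win[0]:win[1],win[2]:win[3],::-1],None,fx=f,fy=f,interpolation=cv2.INTER_CUBIC)
    def dr(p,col): 
        q=((p-[win[2],win[0]]+.5)*f-.5); cv2.polylines(g,[np.round(q*16).astype(np.int32)],True,col,1,cv2.LINE_AA,4)
    for s,r in ((0,.007),(.0005,.0075),(.062,.0075),(.062,.0125),(.072,.0125)):
        dr(circ(c,np.array(o["eef_pos"])+off[0]*X+off[1]*Y+(tipL-s)*Z,r,X,Y),(0,0,255))
    for r in (.008,.0105,.0335): dr(circ(c,np.array([*hole,hz]),r,np.array([1,0,0]),np.array([0,1,0])),(0,255,0))
    cv2.imwrite(name,g)
    C=np.array(o["eef_pos"])+off[0]*X+off[1]*Y+tipL*Z
    return C, Rm.inv().apply(np.array([*hole,hz])-C)
E
python3 - <<'E'
from h import *
import pickle
np.set_printoptions(precision=4,suppress=True)
c,o=pickle.load(open("w6.pkl","rb")); im=cv2.imread("pics/w6.png")[:,:,::-1]
hole=onz(c,(323.1,222.6),.072)[:2]; print(hole)
print(overlay(im,c,o,(0,0),.0918,hole,"pics/ov6.png"))
E
```

```text
[0.5412 0.1957]
(array([0.5451, 0.1841, 0.105 ]), array([ 0.0028, -0.0119,  0.033 ]))
```

View pics/ov6.png

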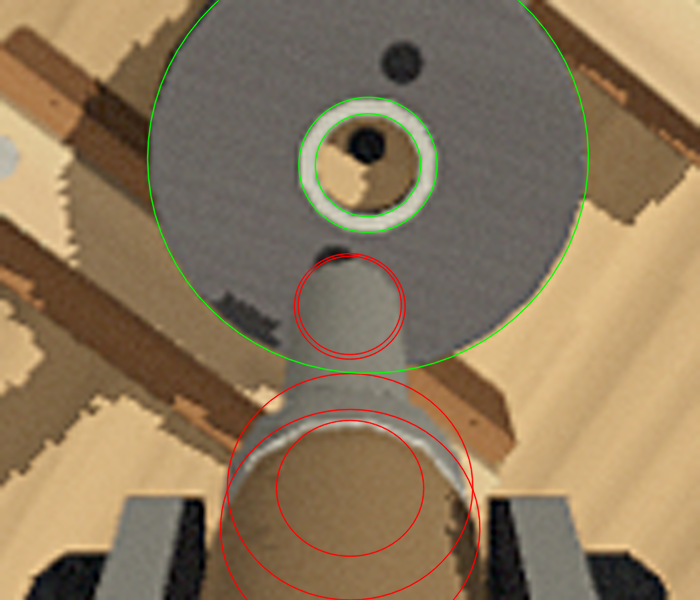

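Request:
{"method": "step_arm", "body": {
  "plan": [
    [[0.001, -0.001, 0.004], [0, 0, 0]],
    [[0.002, -0.002, 0.01], [0, 0, 0]],
    [[0.003, -0.003, 0.017], [0, 0, 0]],
    [[0.003, -0.003, 0.022], [0, 0, 0]],
    [[0.003, -0.003, 0.024], [0, 0, 0]]
  ]
}}

```text
time_s: 8.4
eef_pos: [0.5451, 0.1892, 0.1713]
eef_rot: [-0.0, 0.962, 0.274, -0.001]
wrist_force: [-0.1, -0.8, -1.5]
opening: 0.291
```

Request:
{"method": "step_arm", "body": {
  "plan": [
    [[0, 0, 0], [0, 0, 0]],
    [[0, 0, 0], [0, 0, 0]],
    [[0, 0, 0], [0, 0, 0]],
    [[0, 0, 0], [0, 0, 0]]
  ]
}}

```text
time_s: 8.8
eef_pos: [0.546, 0.1893, 0.1729]
eef_rot: [0.0, 0.962, 0.274, 0.0]
wrist_force: [0.7, -0.1, -1.7]
opening: 0.288
```

Run:
```python
from h import *
import pickle
np.set_printoptions(precision=4,suppress=True)
c=viewer.get_calibration("wrist"); o=telemetry.get_obs(); im=viewer.camera("wrist"); cv2.imwrite("pics/w7.png",im[:,:,::-1])
pickle.dump((c,o),open("w7.pkl","wb"))
print(o["eef_pos"],o["eef_rot"],o["wrist_force"],o["dq"])
print(proj(c,(.5412,.1957,.072)))
print(overlay(im,c,o,(-.0005,.001),.0918,(.5412,.1957),"pics/ov7.png"))
```

```text
[0.546  0.1893 0.1729] [0.     0.9617 0.2741 0.0003] [ 0.7155 -0.0848 -1.6748] [-0.0013  0.001   0.0021 -0.0006  0.0009 -0.0011]
[[318.4284 235.7617]]
(array([0.5461, 0.1881, 0.0811]), array([-0.0002, -0.009 ,  0.0091]))
```

View pics/ov7.png

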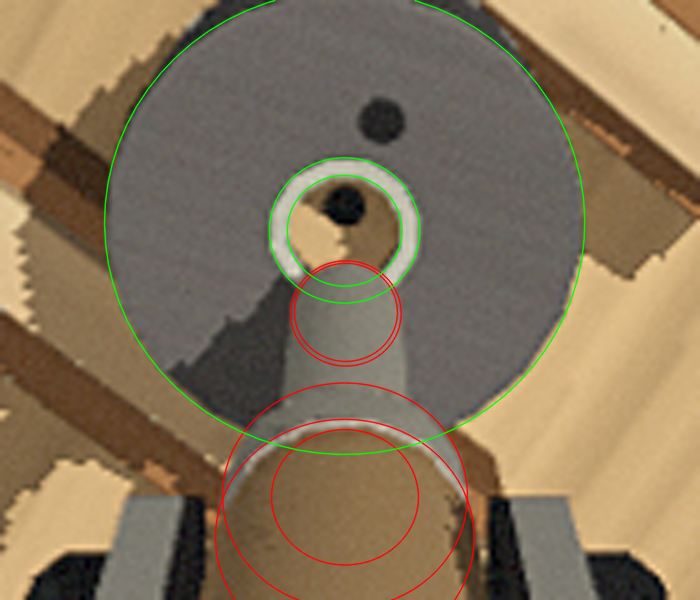

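The model overlays well. The hole centre is 0.2 mm in -x and 9.0 mm in -y of the tip, in tool axes, and 9 mm below. I move over it and down by 5 mm.

Request:
{"method": "step_arm", "body": {
  "plan": [
    [[0, -0.003, 0.001], [0, 0, 0]],
    [[-0.0002, -0.006, 0.003], [0, 0, 0]],
    [[-0.0002, -0.009, 0.005], [0, 0, 0]],
    [[-0.0002, -0.009, 0.005], [0, 0, 0]],
    [[-0.0002, -0.009, 0.005], [0, 0, 0]]
  ]
}}

```text
time_s: 9.35
eef_pos: [0.5407, 0.1969, 0.1674]
eef_rot: [0.0, 0.962, 0.274, -0.0]
wrist_force: [0.8, 1.5, -1.3]
opening: 0.288
```

Request:
{"method": "step_arm", "body": {
  "plan": [
    [[0, 0, 0], [0, 0, 0]],
    [[0, 0, 0], [0, 0, 0]],
    [[0, 0, 0], [0, 0, 0]]
  ]
}}

```text
time_s: 9.65
eef_pos: [0.541, 0.1967, 0.1677]
eef_rot: [0.0, 0.962, 0.274, 0.0]
wrist_force: [0.2, 0.9, -1.2]
opening: 0.289
```

Run:
```python
from h import *
import pickle
np.set_printoptions(precision=4,suppress=True)
c=viewer.get_calibration("wrist"); o=telemetry.get_obs(); im=viewer.camera("wrist"); cv2.imwrite("pics/w8.png",im[:,:,::-1])
pickle.dump((c,o),open("w8.pkl","wb"))
print(o["eef_pos"],o["eef_rot"],o["wrist_force"],o["torque"])
print(overlay(im,c,o,(-.0005,.001),.0918,(.5412,.1957),"pics/ov8.png"))
```

```text
[0.541  0.1967 0.1677] [0.     0.9617 0.274  0.0001] [ 0.239   0.8698 -1.2221] [-0.0218 -0.034   0.0013]
(array([0.5411, 0.1956, 0.0759]), array([ 0.0002, -0.    ,  0.0039]))
```

View pics/ov8.png

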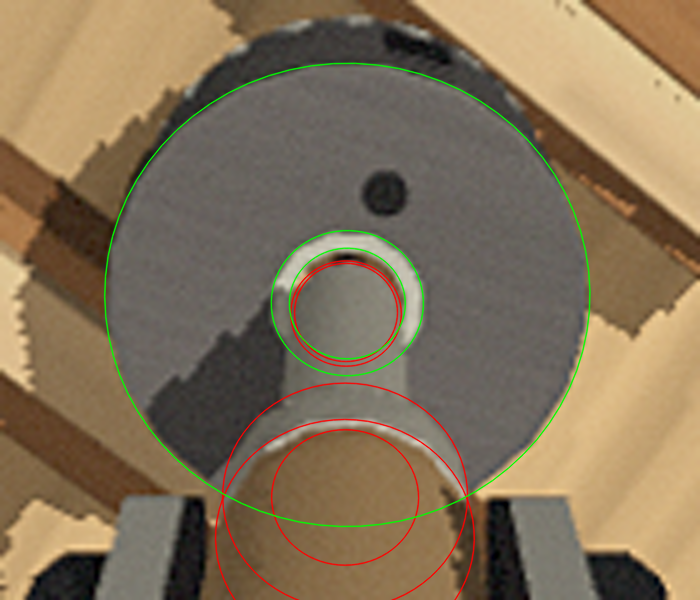

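The tip sits right over the hole, with small dark gaps at its top edge. I lower slowly, checking force.

Request:
{"method": "step_arm", "body": {
  "plan": [
    [[0.0001, 0, 0.001], [0, 0, 0]],
    [[0.0001, 0, 0.002], [0, 0, 0]],
    [[0.0001, 0, 0.003], [0, 0, 0]],
    [[0.0001, 0, 0.0035], [0, 0, 0]],
    [[0.0001, 0, 0.0035], [0, 0, 0]]
  ]
}}

```text
time_s: 10.2
eef_pos: [0.5409, 0.1968, 0.1639]
eef_rot: [-0.0, 0.962, 0.274, -0.0]
wrist_force: [-0.8, -0.2, -2.1]
opening: 0.293
```

Request:
{"method": "step_arm", "body": {
  "plan": [
    [[0, 0, 0.0003], [0, 0, 0]],
    [[0, 0, 0.0006], [0, 0, 0]],
    [[0, 0, 0.0009], [0, 0, 0]],
    [[0, 0, 0.0009], [0, 0, 0]]
  ]
}}

```text
time_s: 10.6
eef_pos: [0.5409, 0.1968, 0.1632]
eef_rot: [-0.0, 0.962, 0.274, 0.0]
wrist_force: [0.4, 0.1, -2.0]
opening: 0.293
```

Request:
{"method": "step_arm", "body": {
  "plan": [
    [[0, 0, 0.0003], [0, 0, 0]],
    [[0, 0, 0.0006], [0, 0, 0]],
    [[0, 0, 0.0009], [0, 0, 0]],
    [[0, 0, 0.0012], [0, 0, 0]],
    [[0, 0, 0.0012], [0, 0, 0]]
  ]
}}

```text
time_s: 11.1
eef_pos: [0.5409, 0.1968, 0.1619]
eef_rot: [0.0, 0.962, 0.274, -0.0]
wrist_force: [-0.3, 0.6, -1.0]
opening: 0.288
```

Request:
{"method": "step_arm", "body": {
  "plan": [
    [[0, 0, 0.0003], [0, 0, 0]],
    [[0, 0, 0.0006], [0, 0, 0]],
    [[0, 0, 0.0009], [0, 0, 0]],
    [[0, 0, 0.0012], [0, 0, 0]],
    [[0, 0, 0.0012], [0, 0, 0]]
  ]
}}

```text
time_s: 11.6
eef_pos: [0.5409, 0.1968, 0.1607]
eef_rot: [-0.0, 0.962, 0.274, -0.0]
wrist_force: [0.2, -0.3, -1.8]
opening: 0.289
```

It's in: about 3 mm below the saw's back with no contact force. I keep going at about 3 mm per call.

Request:
{"method": "step_arm", "body": {
  "plan": [
    [[0, 0, 0.0007], [0, 0, 0]],
    [[0, 0, 0.0014], [0, 0, 0]],
    [[0, 0, 0.0021], [0, 0, 0]],
    [[0, 0, 0.0028], [0, 0, 0]],
    [[0, 0, 0.0032], [0, 0, 0]]
  ]
}}

```text
time_s: 12.1
eef_pos: [0.5409, 0.1968, 0.1575]
eef_rot: [0.0, 0.962, 0.274, -0.0]
wrist_force: [0.2, -0.1, -2.5]
opening: 0.295
```

Request:
{"method": "step_arm", "body": {
  "plan": [
    [[0, 0, 0.0003], [0, 0, 0]],
    [[0, 0, 0.0006], [0, 0, 0]],
    [[0, 0, 0.0009], [0, 0, 0]],
    [[0, 0, 0.0012], [0, 0, 0]],
    [[0, 0, 0.0015], [0, 0, 0]]
  ]
}}

```text
time_s: 12.6
eef_pos: [0.5409, 0.1968, 0.1561]
eef_rot: [0.0, 0.962, 0.274, -0.0]
wrist_force: [0.6, -0.6, -1.7]
opening: 0.291
```

Request:
{"method": "step_arm", "body": {
  "plan": [
    [[0, 0, 0.0003], [0, 0, 0]],
    [[0, 0, 0.0006], [0, 0, 0]],
    [[0, 0, 0.0009], [0, 0, 0]],
    [[0, 0, 0.0012], [0, 0, 0]],
    [[0, 0, 0.0015], [0, 0, 0]]
  ]
}}

```text
time_s: 13.1
eef_pos: [0.5409, 0.1968, 0.1545]
eef_rot: [0.0, 0.962, 0.274, -0.0]
wrist_force: [0.8, -0.8, -1.8]
opening: 0.291
```

Request:
{"method": "step_arm", "body": {
  "plan": [
    [[0, 0, 0.0004], [0, 0, 0]],
    [[0, 0, 0.0008], [0, 0, 0]],
    [[0, 0, 0.0012], [0, 0, 0]],
    [[0, 0, 0.0016], [0, 0, 0]],
    [[0, 0, 0.002], [0, 0, 0]]
  ]
}}

```text
time_s: 13.6
eef_pos: [0.5409, 0.1969, 0.1525]
eef_rot: [-0.0, 0.962, 0.274, -0.0]
wrist_force: [-0.2, 0.8, -1.5]
opening: 0.286
```

Request:
{"method": "step_arm", "body": {
  "plan": [
    [[0, 0, 0.0004], [0, 0, 0]],
    [[0, 0, 0.0008], [0, 0, 0]],
    [[0, 0, 0.0012], [0, 0, 0]],
    [[0, 0, 0.0016], [0, 0, 0]],
    [[0, 0, 0.002], [0, 0, 0]]
  ]
}}

```text
time_s: 14.1
eef_pos: [0.5409, 0.1968, 0.1506]
eef_rot: [0.0, 0.962, 0.274, -0.0]
wrist_force: [0.7, -0.4, -1.9]
opening: 0.286
```

Request:
{"method": "step_arm", "body": {
  "plan": [
    [[0, 0, 0.0004], [0, 0, 0]],
    [[0, 0, 0.0008], [0, 0, 0]],
    [[0, 0, 0.0012], [0, 0, 0]],
    [[0, 0, 0.0016], [0, 0, 0]],
    [[0, 0, 0.002], [0, 0, 0]]
  ]
}}

```text
time_s: 14.6
eef_pos: [0.5411, 0.1968, 0.1492]
eef_rot: [0.0, 0.962, 0.274, 0.0]
wrist_force: [-1.5, -1.3, 3.6]
opening: 0.287
```

Request:
{"method": "step_arm", "body": {
  "plan": [
    [[0, 0, 0.0003], [0, 0, 0]],
    [[0, 0, 0.0006], [0, 0, 0]],
    [[0, 0, 0.0009], [0, 0, 0]],
    [[0, 0, 0.0012], [0, 0, 0]]
  ]
}}

```text
time_s: 15.0
eef_pos: [0.5412, 0.1968, 0.148]
eef_rot: [0.0, 0.962, 0.274, 0.0]
wrist_force: [-1.5, -0.9, 4.4]
opening: 0.291
```

Request:
{"method": "step_arm", "body": {
  "plan": [
    [[0, 0, 0.0004], [0, 0, 0]],
    [[0, 0, 0.0008], [0, 0, 0]],
    [[0, 0, 0.0012], [0, 0, 0]],
    [[0, 0, 0.0016], [0, 0, 0]],
    [[0, 0, 0.002], [0, 0, 0]]
  ]
}}

```text
time_s: 15.5
eef_pos: [0.5412, 0.1968, 0.146]
eef_rot: [0.0, 0.962, 0.274, 0.0]
wrist_force: [-2.4, -0.8, 5.0]
opening: 0.289
```

The plug is sliding at about 7 N. I push on faster until a few mm before the expected stop, at a TCP height of about 0.118.

Request:
{"method": "step_arm", "body": {
  "plan": [
    [[0, 0, 0.0006], [0, 0, 0]],
    [[0, 0, 0.0013], [0, 0, 0]],
    [[0, 0, 0.002], [0, 0, 0]],
    [[0, 0, 0.0027], [0, 0, 0]],
    [[0, 0, 0.0034], [0, 0, 0]]
  ]
}}

```text
time_s: 16.0
eef_pos: [0.5412, 0.1968, 0.1426]
eef_rot: [0.0, 0.962, 0.274, 0.0]
wrist_force: [-2.5, 0.0, 5.3]
opening: 0.291
```

Request:
{"method": "step_arm", "body": {
  "plan": [
    [[0, 0, 0.0008], [0, 0, 0]],
    [[0, 0, 0.0016], [0, 0, 0]],
    [[0, 0, 0.0024], [0, 0, 0]],
    [[0, 0, 0.0032], [0, 0, 0]],
    [[0, 0, 0.004], [0, 0, 0]]
  ]
}}

```text
time_s: 16.5
eef_pos: [0.5412, 0.1968, 0.1386]
eef_rot: [0.0, 0.962, 0.274, 0.0]
wrist_force: [-1.1, -1.5, 5.3]
opening: 0.29
```

Request:
{"method": "step_arm", "body": {
  "plan": [
    [[0, 0, 0.0008], [0, 0, 0]],
    [[0, 0, 0.0016], [0, 0, 0]],
    [[0, 0, 0.0024], [0, 0, 0]],
    [[0, 0, 0.0032], [0, 0, 0]],
    [[0, 0, 0.004], [0, 0, 0]]
  ]
}}

```text
time_s: 17.0
eef_pos: [0.5411, 0.1968, 0.1346]
eef_rot: [0.0, 0.962, 0.274, 0.0]
wrist_force: [-2.2, -0.8, 4.6]
opening: 0.288
```

Request:
{"method": "step_arm", "body": {
  "plan": [
    [[0, 0, 0.0008], [0, 0, 0]],
    [[0, 0, 0.0016], [0, 0, 0]],
    [[0, 0, 0.0024], [0, 0, 0]],
    [[0, 0, 0.0032], [0, 0, 0]],
    [[0, 0, 0.004], [0, 0, 0]]
  ]
}}

```text
time_s: 17.5
eef_pos: [0.5412, 0.1968, 0.1306]
eef_rot: [0.0, 0.962, 0.274, 0.0]
wrist_force: [-2.4, -0.8, 4.9]
opening: 0.29
```

Request:
{"method": "step_arm", "body": {
  "plan": [
    [[0, 0, 0.0008], [0, 0, 0]],
    [[0, 0, 0.0016], [0, 0, 0]],
    [[0, 0, 0.0024], [0, 0, 0]],
    [[0, 0, 0.0032], [0, 0, 0]],
    [[0, 0, 0.004], [0, 0, 0]]
  ]
}}

```text
time_s: 18.0
eef_pos: [0.5412, 0.1968, 0.1266]
eef_rot: [0.0, 0.962, 0.274, 0.0]
wrist_force: [-1.7, -1.0, 5.2]
opening: 0.289
```

Request:
{"method": "step_arm", "body": {
  "plan": [
    [[0, 0, 0.0006], [0, 0, 0]],
    [[0, 0, 0.0012], [0, 0, 0]],
    [[0, 0, 0.0018], [0, 0, 0]],
    [[0, 0, 0.0024], [0, 0, 0]],
    [[0, 0, 0.003], [0, 0, 0]]
  ]
}}

```text
time_s: 18.5
eef_pos: [0.5411, 0.1968, 0.1236]
eef_rot: [0.0, 0.962, 0.274, 0.0]
wrist_force: [-2.4, -0.8, 5.1]
opening: 0.292
```

Request:
{"method": "step_arm", "body": {
  "plan": [
    [[0, 0, 0.0004], [0, 0, 0]],
    [[0, 0, 0.0008], [0, 0, 0]],
    [[0, 0, 0.0012], [0, 0, 0]],
    [[0, 0, 0.0016], [0, 0, 0]]
  ]
}}

```text
time_s: 18.9
eef_pos: [0.5412, 0.1969, 0.122]
eef_rot: [0.0, 0.962, 0.274, 0.0]
wrist_force: [-2.5, 0.0, 5.1]
opening: 0.288
```

Request:
{"method": "step_arm", "body": {
  "plan": [
    [[0, 0, 0.0003], [0, 0, 0]],
    [[0, 0, 0.0006], [0, 0, 0]],
    [[0, 0, 0.0009], [0, 0, 0]],
    [[0, 0, 0.0009], [0, 0, 0]]
  ]
}}

```text
time_s: 19.3
eef_pos: [0.5411, 0.1968, 0.121]
eef_rot: [0.0, 0.962, 0.274, 0.0]
wrist_force: [-1.6, -0.2, 4.7]
opening: 0.287
```

Request:
{"method": "step_arm", "body": {
  "plan": [
    [[0, 0, 0.0003], [0, 0, 0]],
    [[0, 0, 0.0006], [0, 0, 0]],
    [[0, 0, 0.0008], [0, 0, 0]],
    [[0, 0, 0.0008], [0, 0, 0]]
  ]
}}

```text
time_s: 19.7
eef_pos: [0.5411, 0.1969, 0.12]
eef_rot: [0.0, 0.962, 0.274, 0.0]
wrist_force: [-0.6, -0.8, 4.8]
opening: 0.288
```

Request:
{"method": "step_arm", "body": {
  "plan": [
    [[0, 0, 0.0002], [0, 0, 0]],
    [[0, 0, 0.0004], [0, 0, 0]],
    [[0, 0, 0.0006], [0, 0, 0]],
    [[0, 0, 0.0006], [0, 0, 0]]
  ]
}}

```text
time_s: 20.1
eef_pos: [0.5411, 0.1969, 0.1191]
eef_rot: [0.0, 0.962, 0.274, 0.0]
wrist_force: [-0.6, -0.4, 5.1]
opening: 0.291
```

Request:
{"method": "step_arm", "body": {
  "plan": [
    [[0, 0, 0.0002], [0, 0, 0]],
    [[0, 0, 0.0004], [0, 0, 0]],
    [[0, 0, 0.0006], [0, 0, 0]],
    [[0, 0, 0.0006], [0, 0, 0]]
  ]
}}

```text
time_s: 20.5
eef_pos: [0.5411, 0.1969, 0.1185]
eef_rot: [0.0, 0.962, 0.274, 0.0]
wrist_force: [-0.9, -0.2, 4.9]
opening: 0.287
```

Request:
{"method": "step_arm", "body": {
  "plan": [
    [[0, 0, 0.0002], [0, 0, 0]],
    [[0, 0, 0.0004], [0, 0, 0]],
    [[0, 0, 0.0006], [0, 0, 0]],
    [[0, 0, 0.0006], [0, 0, 0]]
  ]
}}

```text
time_s: 20.9
eef_pos: [0.541, 0.1969, 0.1179]
eef_rot: [-0.0, 0.962, 0.274, 0.0]
wrist_force: [-0.0, 0.0, 5.2]
opening: 0.295
```

Request:
{"method": "step_arm", "body": {
  "plan": [
    [[0, 0, 0.0002], [0, 0, 0]],
    [[0, 0, 0.0004], [0, 0, 0]],
    [[0, 0, 0.0004], [0, 0, 0]]
  ]
}}

```text
time_s: 21.2
eef_pos: [0.5411, 0.1969, 0.1177]
eef_rot: [0.0, 0.962, 0.274, 0.0]
wrist_force: [-0.8, -0.2, 6.5]
opening: 0.291
```

Request:
{"method": "step_arm", "body": {
  "plan": [
    [[0, 0, 0.0002], [0, 0, 0]],
    [[0, 0, 0.0004], [0, 0, 0]],
    [[0, 0, 0.0004], [0, 0, 0]]
  ]
}}

```text
time_s: 21.5
eef_pos: [0.5411, 0.1968, 0.1177]
eef_rot: [0.0, 0.962, 0.274, 0.0]
wrist_force: [-1.9, -1.0, 8.8]
opening: 0.29
```

Request:
{"method": "step_arm", "body": {
  "plan": [
    [[0, 0, 0.0002], [0, 0, 0]],
    [[0, 0, 0.0004], [0, 0, 0]],
    [[0, 0, 0.0004], [0, 0, 0]]
  ]
}}

```text
time_s: 21.8
eef_pos: [0.5413, 0.1968, 0.1177]
eef_rot: [0.0, 0.962, 0.274, 0.0]
wrist_force: [-2.6, 0.0, 11.3]
opening: 0.291
```

The TCP stopped dead at 0.1177 while the force rose from 5 to 11 N, so the plug is on the bench. That is 13 N net and well under the 30 N limit. I draw the drift straight out.

Request:
{"method": "step_arm", "body": {
  "plan": [
    [[0, 0, -0.001], [0, 0, 0]],
    [[0, 0, -0.003], [0, 0, 0]],
    [[0, 0, -0.008], [0, 0, 0]],
    [[0, 0, -0.014], [0, 0, 0]],
    [[0, 0, -0.02], [0, 0, 0]]
  ]
}}

```text
time_s: 22.3
eef_pos: [0.5405, 0.1968, 0.1368]
eef_rot: [-0.0, 0.962, 0.274, -0.001]
wrist_force: [0.3, -0.0, -1.4]
opening: 0.285
```

Request:
{"method": "step_arm", "body": {
  "plan": [
    [[0, 0, -0.006], [0, 0, 0]],
    [[0, 0, -0.014], [0, 0, 0]],
    [[0, 0, -0.022], [0, 0, 0]],
    [[0, 0, -0.03], [0, 0, 0]],
    [[0, 0, -0.036], [0, 0, 0]]
  ]
}}

```text
time_s: 22.8
eef_pos: [0.5412, 0.1969, 0.1738]
eef_rot: [0.0, 0.962, 0.274, 0.0]
wrist_force: [0.4, 0.3, -2.2]
opening: 0.285
```

Request:
{"method": "step_arm", "body": {
  "plan": [
    [[0, 0, -0.015], [0, 0, 0]],
    [[0, 0, -0.035], [0, 0, 0]],
    [[0, 0, -0.055], [0, 0, 0]],
    [[0, 0, -0.07], [0, 0, 0]],
    [[0, 0, -0.08], [0, 0, 0]]
  ]
}}

```text
time_s: 23.3
eef_pos: [0.5415, 0.1969, 0.2548]
eef_rot: [0.0, 0.962, 0.274, 0.001]
wrist_force: [-0.1, -0.2, -2.0]
opening: 0.289
```

Run:
```python
from h import *
import pickle
np.set_printoptions(precision=4,suppress=True)
c=viewer.get_calibration("wrist"); o=telemetry.get_obs(); im=viewer.camera("wrist"); cv2.imwrite("pics/w9.png",im[:,:,::-1])
pickle.dump((c,o),open("w9.pkl","wb"))
print(o["eef_pos"],o["eef_rot"],o["wrist_force"],o["opening"])
print(overlay(im,c,o,(-.0005,.001),.0918,(.5412,.1957),"pics/ov9.png"))
im=viewer.camera("side"); cv2.imwrite("pics/s9.png",cv2.resize(im[120:380,150:420,::-1],None,fx=2.3,fy=2.3,interpolation=cv2.INTER_CUBIC))
plan((.5934,-.201,.256),5.3)
```

```text
[0.5415 0.1969 0.2548] [0.0002 0.9617 0.2741 0.0011] [-0.0984 -0.1803 -2.0072] 0.2886434344460099
(array([0.5418, 0.1958, 0.163 ]), array([-0.0007, -0.0003,  0.091 ]))
shift mm [-165.95  365.37   -1.4 ] turn [ 0.033 -0.174 26.519] dist 401.3
```

View pics/ov9.png

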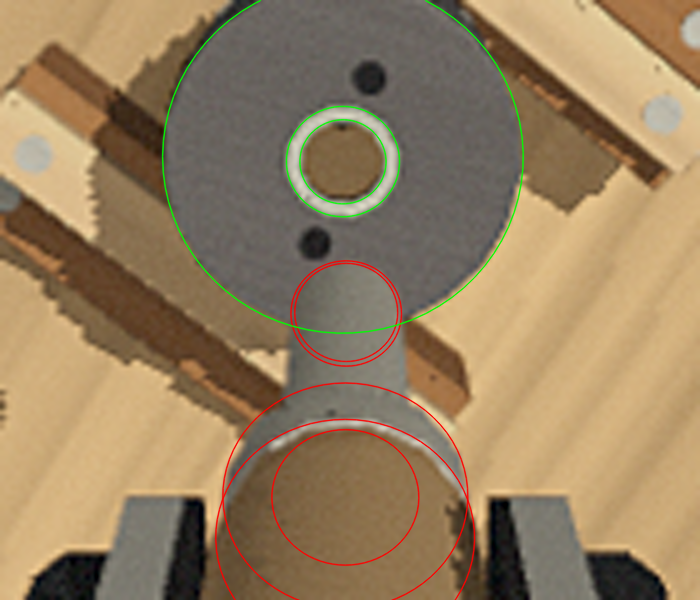

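View pics/s9.png

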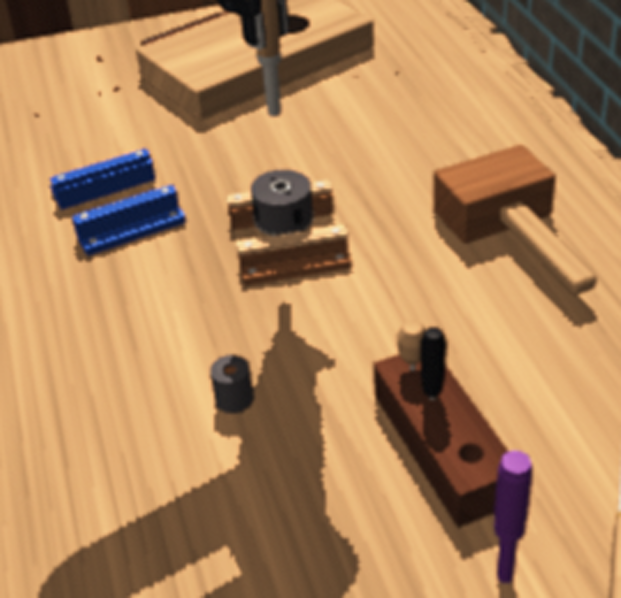

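The drift is out, the saw hasn't moved, and the plug's top is now seen deep below the hole. The drift still sits in the grip as before (red model matches). Now I return to the block at the original grasp pose.

Request:
{"method": "step_arm", "body": {
  "plan": [
    [[-0.01, 0.022, 0], [0, 0, 2]],
    [[-0.026, 0.058, 0], [0, 0, 5]],
    [[-0.044, 0.097, 0], [0, 0, 8]],
    [[-0.062, 0.136, 0], [0, 0, 11]],
    [[-0.08, 0.175, 0], [0, 0, 14]]
  ]
}}

```text
time_s: 23.9
eef_pos: [0.5646, 0.0045, 0.2515]
eef_rot: [-0.0, 0.988, 0.154, -0.001]
wrist_force: [0.4, -0.3, -1.8]
opening: 0.29
```

Run:
```python
from h import *
plan((.5934,-.201,.256),5.3)
```

```text
shift mm [-35.09 204.56  -4.63] turn [-0.043  0.1   12.415] dist 207.6
```

Request:
{"method": "step_arm", "body": {
  "plan": [
    [[-0.007, 0.042, -0.001], [0, 0, 3]],
    [[-0.014, 0.084, -0.001], [0, 0, 6]],
    [[-0.022, 0.127, -0.001], [0, 0, 9]],
    [[-0.029, 0.168, -0.001], [0, 0, 11]],
    [[-0.034, 0.196, -0.001], [0, 0, 12.4]]
  ]
}}

```text
time_s: 24.4
eef_pos: [0.5922, -0.1938, 0.2522]
eef_rot: [-0.0, 0.999, 0.046, -0.001]
wrist_force: [0.7, -0.6, -2.6]
opening: 0.291
```

Request:
{"method": "step_arm", "body": {
  "plan": [
    [[0, 0, 0], [0, 0, 0]],
    [[0, 0, 0], [0, 0, 0]],
    [[0, 0, 0], [0, 0, 0]],
    [[0, 0, 0], [0, 0, 0]]
  ]
}}

```text
time_s: 24.8
eef_pos: [0.5927, -0.1897, 0.2534]
eef_rot: [-0.0, 0.999, 0.048, -0.0]
wrist_force: [-0.5, -0.0, -1.7]
opening: 0.291
```

Run:
```python
from h import *
plan((.5934,-.201,.15),5.3)
```

```text
shift mm [ -0.39  11.41 103.42] turn [-0.033  0.026  0.217] dist 104.0
```

Request:
{"method": "step_arm", "body": {
  "plan": [
    [[0, 0.004, 0.01], [0, 0, 0.1]],
    [[-0.0002, 0.008, 0.035], [0, 0, 0.2]],
    [[-0.0004, 0.0114, 0.065], [0, 0, 0.2]],
    [[-0.0004, 0.0114, 0.087], [0, 0, 0.2]],
    [[-0.0004, 0.0114, 0.096], [0, 0, 0.2]]
  ]
}}

```text
time_s: 25.3
eef_pos: [0.5918, -0.2012, 0.1542]
eef_rot: [-0.001, 0.999, 0.046, -0.002]
wrist_force: [-0.7, 0.2, -1.6]
opening: 0.291
```

Request:
{"method": "step_arm", "body": {
  "plan": [
    [[0, 0, 0], [0, 0, 0]],
    [[0, 0, 0], [0, 0, 0]],
    [[0, 0, 0], [0, 0, 0]],
    [[0, 0, 0], [0, 0, 0]]
  ]
}}

```text
time_s: 25.7
eef_pos: [0.5943, -0.2028, 0.1592]
eef_rot: [0.001, 0.999, 0.046, 0.001]
wrist_force: [-0.6, -0.0, -2.1]
opening: 0.288
```

Run:
```python
from h import *
import pickle
np.set_printoptions(precision=4,suppress=True)
c=viewer.get_calibration("wrist"); o=telemetry.get_obs(); im=viewer.camera("wrist"); cv2.imwrite("pics/w10.png",im[:,:,::-1])
pickle.dump((c,o),open("w10.pkl","wb"))
print(o["eef_pos"],o["eef_rot"],o["wrist_force"],o["opening"])
print(overlay(im,c,o,(-.0005,.001),.0918,(.5934-.0005,-.2015),"pics/ov10.png",hz=.045))
plan((.5934,-.201,.0968),5.3)
```

```text
[ 0.5943 -0.2028  0.1592] [0.0007 0.999  0.0456 0.0011] [-0.6306 -0.0066 -2.0729] 0.2882841243522058
(array([ 0.5941, -0.204 ,  0.0674]), array([-0.001 , -0.0026,  0.0224]))
shift mm [-0.69 -1.86 62.18] turn [ 0.07  -0.101 -0.076] dist 62.2
```

View pics/ov10.png

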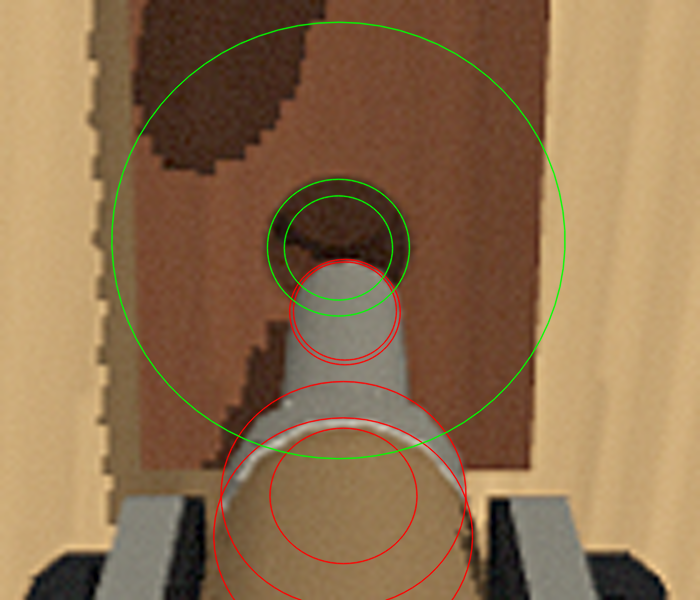

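The hole outline (green, 21 mm) matches at (338,247) in the crop. The tip needs -1.0 mm in x and -2.4 mm in y.

Request:
{"method": "step_arm", "body": {
  "plan": [
    [[-0.0004, -0.001, 0.003], [0, 0, 0]],
    [[-0.0008, -0.0024, 0.008], [0, 0, 0]],
    [[-0.0008, -0.0024, 0.013], [0, 0, 0]],
    [[-0.0008, -0.0024, 0.015], [0, 0, 0]],
    [[-0.0008, -0.0024, 0.015], [0, 0, 0]]
  ]
}}

```text
time_s: 26.25
eef_pos: [0.5921, -0.1999, 0.1419]
eef_rot: [-0.0, 0.999, 0.046, -0.001]
wrist_force: [0.6, 0.3, -2.1]
opening: 0.294
```

Request:
{"method": "step_arm", "body": {
  "plan": [
    [[0, 0, 0.002], [0, 0, 0]],
    [[0, 0, 0.006], [0, 0, 0]],
    [[0, 0, 0.01], [0, 0, 0]],
    [[0, 0, 0.013], [0, 0, 0]],
    [[0, 0, 0.014], [0, 0, 0]]
  ]
}}

```text
time_s: 26.75
eef_pos: [0.5922, -0.2, 0.1281]
eef_rot: [-0.0, 0.999, 0.046, -0.0]
wrist_force: [1.2, -0.0, -1.9]
opening: 0.291
```

The tip is 9 mm inside the hole, with no contact. Continuing down.

Request:
{"method": "step_arm", "body": {
  "plan": [
    [[0.0003, 0.0004, 0.004], [0, 0, 0]],
    [[0.0006, 0.0008, 0.01], [0, 0, 0]],
    [[0.0008, 0.001, 0.016], [0, 0, 0]],
    [[0.0008, 0.001, 0.022], [0, 0, 0]],
    [[0.0008, 0.001, 0.027], [0, 0, 0]]
  ]
}}

```text
time_s: 27.25
eef_pos: [0.5931, -0.2009, 0.1008]
eef_rot: [-0.0, 0.999, 0.046, -0.0]
wrist_force: [-0.1, 0.6, -2.0]
opening: 0.29
```

Request:
{"method": "step_arm", "body": {
  "plan": [
    [[0, 0, 0.0005], [0, 0, 0]],
    [[0, 0, 0.001], [0, 0, 0]],
    [[0, 0, 0.0015], [0, 0, 0]],
    [[0, 0, 0.0015], [0, 0, 0]]
  ]
}}

```text
time_s: 27.65
eef_pos: [0.5936, -0.2011, 0.1005]
eef_rot: [0.0, 0.999, 0.046, 0.0]
wrist_force: [0.4, 0.6, -1.9]
opening: 0.288
```

Request:
{"method": "step_arm", "body": {
  "plan": [
    [[0, 0, 0.0006], [0, 0, 0]],
    [[0, 0, 0.0012], [0, 0, 0]],
    [[0, 0, 0.0018], [0, 0, 0]],
    [[0, 0, 0.0024], [0, 0, 0]],
    [[0, 0, 0.0024], [0, 0, 0]]
  ]
}}

```text
time_s: 28.15
eef_pos: [0.5933, -0.201, 0.0977]
eef_rot: [-0.0, 0.999, 0.046, -0.0]
wrist_force: [-0.5, 1.2, -1.8]
opening: 0.289
```

Request:
{"method": "step_arm", "body": {
  "plan": [
    [[0, 0, 0.0004], [0, 0, 0]],
    [[0, 0, 0.0008], [0, 0, 0]],
    [[0, 0, 0.0012], [0, 0, 0]],
    [[0, 0, 0.0012], [0, 0, 0]]
  ]
}}

```text
time_s: 28.55
eef_pos: [0.5934, -0.2011, 0.0968]
eef_rot: [0.0, 0.999, 0.046, 0.0]
wrist_force: [-0.5, 0.2, -0.3]
opening: 0.287
```

The drift is down on the floor, with the force rising and the TCP at the original 0.0968. I release and rise.

Request:
{"method": "step_arm", "body": {
  "plan": [
    [[0, 0, 0], [0, 0, 0]],
    [[0, 0, 0], [0, 0, 0]],
    [[0, 0, 0], [0, 0, 0]],
    [[0, 0, 0], [0, 0, 0]],
    [[0, 0, 0], [0, 0, 0]]
  ],
  "fingers": 100
}}

```text
time_s: 29.05
eef_pos: [0.5934, -0.2011, 0.0967]
eef_rot: [0.0, 0.999, 0.046, 0.0]
wrist_force: [0.8, 0.4, -0.3]
opening: 1.001
```

Request:
{"method": "step_arm", "body": {
  "plan": [
    [[0, 0, 0], [0, 0, 0]],
    [[0, 0, 0], [0, 0, 0]],
    [[0, 0, 0], [0, 0, 0]],
    [[0, 0, 0], [0, 0, 0]],
    [[0, 0, 0], [0, 0, 0]]
  ]
}}

```text
time_s: 29.55
eef_pos: [0.5934, -0.201, 0.0966]
eef_rot: [-0.0, 0.999, 0.046, -0.0]
wrist_force: [0.1, 0.1, 0.4]
opening: 0.997
```

Request:
{"method": "step_arm", "body": {
  "plan": [
    [[0, 0, -0.008], [0, 0, 0]],
    [[0, 0, -0.025], [0, 0, 0]],
    [[0, 0, -0.05], [0, 0, 0]],
    [[0, 0, -0.08], [0, 0, 0]],
    [[0, 0, -0.11], [0, 0, 0]]
  ]
}}

```text
time_s: 30.05
eef_pos: [0.5932, -0.201, 0.2081]
eef_rot: [-0.0, 0.999, 0.046, -0.0]
wrist_force: [1.1, -0.7, -0.3]
opening: 0.999
```

Request:
{"method": "step_arm", "body": {
  "plan": [
    [[0, -0.01, -0.01], [0, 0, 0]],
    [[0, -0.02, -0.02], [0, 0, 0]],
    [[0, -0.02, -0.025], [0, 0, 0]],
    [[0, -0.02, -0.025], [0, 0, 0]],
    [[0, -0.02, -0.025], [0, 0, 0]]
  ]
}}

```text
time_s: 30.55
eef_pos: [0.5911, -0.1808, 0.2303]
eef_rot: [-0.0, 0.999, 0.046, -0.001]
wrist_force: [0.2, 0.2, -1.0]
opening: 0.999
```

Run:
```python
from h import *
np.set_printoptions(precision=4,suppress=True)
o=telemetry.get_obs(); print(o["eef_pos"],o["wrist_force"],o["opening"],o["time_s"])
im=viewer.camera("wrist"); cv2.imwrite("pics/w11.png",im[:,:,::-1])
im=viewer.camera("side"); cv2.imwrite("pics/s11.png",cv2.resize(im[180:390,170:440,::-1],None,fx=2.8,fy=2.8,interpolation=cv2.INTER_CUBIC))
im=viewer.camera("top"); cv2.imwrite("pics/t11.png",im[:,:,::-1])
```

```text
[ 0.5911 -0.1808  0.2303] [ 0.1647  0.1578 -0.9621] 0.9985086226292689 30.55
```

View pics/w11.png

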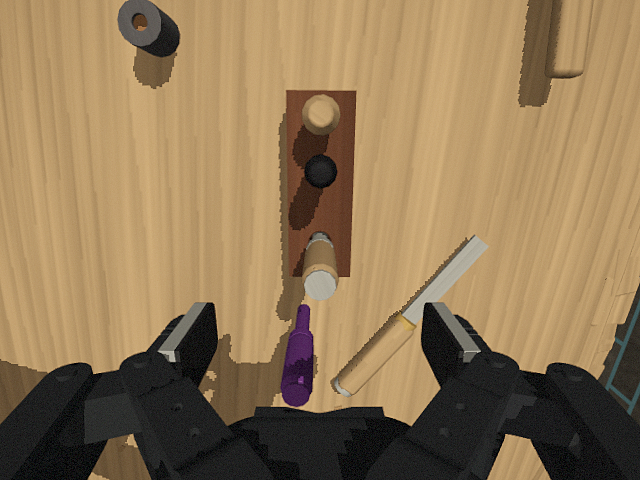

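View pics/s11.png

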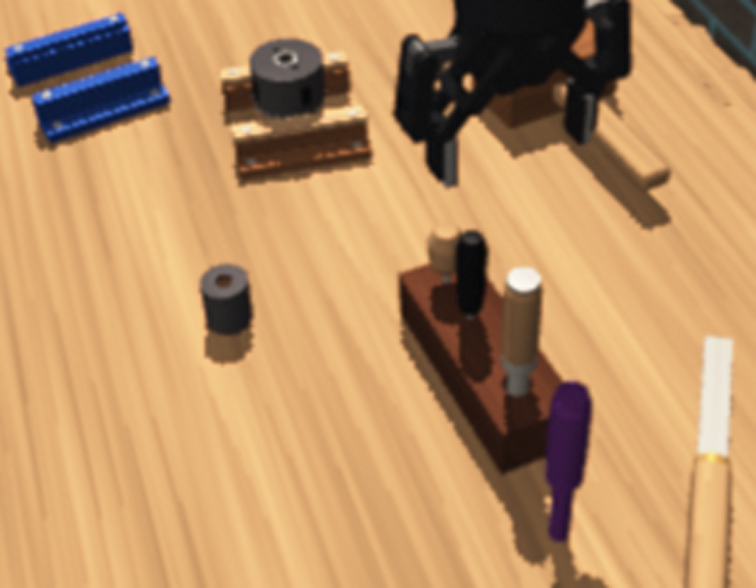

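The drift stands upright in its hole with its handle top at (523,279) in the side crop, the same pixel as at the start. The gripper is open and clear, and the other tools stand where they were. I'm handing the job in.

Run:
```python
from bench import ticket
print(ticket.hand_in())
```

```text
the job is handed in; nothing more can be done
None
```

I pressed the plug out of the saw with the drift, put the drift back in its hole in the block, and handed the job in at about 31 s of the 72 s allowed.

- **Entering the hole:** I lined the drift's tip up with the arbor hole using the wrist camera. It went in at the first try with no contact force.
- **Pressing the plug:** The plug slid at about 7 N. It then stopped dead with the tip at about 26 mm above the bench, where the task says it should. The highest push I read was about 13 N (limit 30 N), though force is only reported at the end of each move. With the drift out, the wrist picture showed the plug's top deep below the hole. I did not measure its height separately.
- **Putting the drift back:** I released it at the same arm height where I had gripped it, and the force reading showed it resting on the hole's floor. In the last side picture it stands upright, with its handle top at the same pixel as at the start.
- **Other things:** The chisel, small hole saw, mallet, screwdriver, awl and both look-alikes show no movement in the views I looked at. The gripper was open and clear of everything.

None of my checks failed or disagreed. Early position estimates from the different cameras differed by a few mm, which the close wrist-camera view resolved.

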